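# Third hand for the kitchen-roll holder: thread the bar and keep it pressed on its buffer

## Task

Lift the steel bar off its cardboard rest, pass its plain end straight through the eye of the kitchen-roll holder, and press it against the sprung rubber buffer until the buffer is about half way in (about 9 N), never driving it to the end of its travel. Finish while still holding the bar there, in line with the eye and steadily pressed, so that someone can tighten the thumbscrew: do not let go or back off. Leave the other things on the worktop where they stand.

Things in the scene. Friction and masses are not known exactly. Their poses are not given: they have to be found in the camera images.
- bar_center (a point): Middle of a loose round steel bar, on its axis: 12 mm in diameter, 225 mm long, about 0.09 kg. Its y axis runs along the bar from the ball end to the plain end (x and z turn as the bar rolls). The plain end is 110 mm along +y; the other end is a 26 mm ball centred 102 mm along -y, too big for the eye. The bar starts level in the two notches of the rest, its axis 42 mm above the worktop; grasp it at the middle, from above, across the bar (the notched cheeks are 110 mm apart).
- bar_tip (a point): Centre of the flat plain end of the bar; same axes as bar_center.
- bar: The same bar; origin and axes as bar_center.
- rest: Cardboard packing rest for the bar, fixed: base plate 80 (x) x 130 (y) x 6 mm, two upright cheeks across it at y = +-55 mm, 8 mm thick, 60 mm wide, 50 mm tall, each with an open-topped notch 18 mm wide whose floor is 36 mm up. Origin under its centre on the worktop, y along the bar, z up.
- holder_eye (a point): Centre of the eye of the kitchen-roll holder, 85 mm above the worktop: a steel ring with a clear bore 20 mm across, 38 mm outside, 10 mm thick (5 mm either side of this point), on a 26 mm wide post, a brass thumbscrew on top to 116 mm height. y runs level along the bore in the direction in which the bar goes in, z up. The buffer's face, at rest, is 55 mm along +y, on the same axis.
- holder: Kitchen-roll holder, fixed to the worktop: wooden base 70 (x) x 170 (y) x 12 mm reaching from 50 mm behind the eye (-y) to 120 mm beyond it, the eye post, and at y = 88 to 102 mm a steel end post 36 mm wide and 111 mm tall that carries the buffer. Origin on the worktop straight under the eye, axes as holder_eye.
- buffer (a joint): How far the sprung buffer is pushed in, along the holder's +y, in m: 0 at rest, 0.020 at the end of its travel. A black rubber disc 30 mm across, 6 mm thick, centred 85 mm above the worktop in front of the end post. Its spring pushes back with 0.9 N per mm (9 N at 0.010), and a little damping.
- microwave: Microwave oven behind the work, fixed, never moves: front 535 mm wide and 312 mm tall, facing the robot about 180 mm nearer to it than the origin (centre of its underside). The arm and gripper must pass in front of it, not through it.
- spice_jar_2: glass spice jar with a red cap, 45 mm across, 106 mm tall; a bystander, loose. Origin at the centre of its underside.
- mill_1: small salt shaker with a grey top, 44 mm across, 90 mm tall; a bystander, loose. Origin at the centre of its underside.
- tub_1: small yoghurt tub, 72 mm across, 71 mm tall; a bystander, loose. Origin at the centre of its underside.
- match_box: box of matches lying flat, 36 x 53 x 15 mm; a bystander, loose. Origin at the centre of its underside.
- pegs_1: wooden clothes peg lying flat, 15 x 72 x 12 mm; a bystander, loose. Origin at the centre of its underside.

How it is judged:
By the outcome, as a careful person would: the job done as asked, in the order asked, and still so for the second after the job is handed in, while the arm keeps its last pose, push and grip.
It also fails if it takes over 51 s, if anything falls off the work surface, if the arm or the gripper's body presses on something with over 40 N, if the wrist force passes 120 N, or if a joint passes its speed limit or range.

## Robot

A 6-joint arm with a two-finger parallel gripper is mounted at the origin on a cart in front of the work surface, level with it; the furniture and walls round the work are solid. World frame = base frame: x ahead of the robot, y to its left, z up, the work surface at z = 0. Lengths are in m, angles in rad, forces in N, time in s.
With the tool pointing down it reaches from about 0.4 to 0.925 m from the base axis. Payload 12.5 kg.
Tool frame: the origin (TCP) lies between the finger pads; the fingertips stand 8 mm ahead of it and the grasp point (between the pads) lies 11 mm behind it; z points along the fingers, y is the line along which they close (so a half turn about z gives the same grasp; the last joint's range is limited). The gripper opens to 95 mm and grips with 3 to 60 N. Pads are 20 mm wide; open, the fingers measure 119 mm over their backs; the gripper's body (75 mm by 180 mm) begins 59 mm behind the grasp point.
Start: joints at [1.043, 0.491, 1.559, -0, 1.092, -0.106], TCP at [0.256, 0.57, 0.223] pointing down, gripper open.
Joint ranges: [-3.1, 3.1], [-0.84, 2.19], [0.05, 2.79], [-1.13, 4.28], [0.06, 2.93], [-2.69, 2.69]. Speed limits (rad/s): [2.22, 2.22, 2.79, 3.14, 3.14, 3.14].

## Interface

Orientations are given as a rotation vector (axis times angle).
In Python, from workcell import read_state, capture, close_job, boxes_of, spot_point gives the robot as it stands.
- The arm moves only by the shell command python3 -m crank 'ROWS' [FORCE]. ROWS is JSON, a list of rows, each a list of 7 numbers: the finger opening in mm, from 0 to 95.1, then the shift along the tool's x, y, z in mm, then the turn, a rotation vector about the tool's x, y, z in degrees. A call has exactly 8 rows; each row shifts and turns the commanded pose from where the row before left it, along the tool's axes as they then stand; what a row does not reach is not made up. A row lasts 1/10 s, in which the tool goes at most 50 mm and 8.59 degrees, less where a joint would pass 70% of its speed; a pose out of reach is approached as far as the arm can. A call is refused whole if a number of a shift passes 50 or a number of a turn 8.59, either way. A call with a gripper value outside its range is refused whole. The fingers move at their own pace and stop on an object; FORCE is the grip in N (left out, the last holds). Time passes only in rows, so rows that do not move let the fingers close, or fill a call up. It gives the time, the measured TCP pose, the force, the opening and the grip force at its end, in the units of the state.
- read_state(): the state, without advancing time (a new reading comes with each control period).
- capture(name): name is "side" or "top" or "wrist"; returns a dict with "color" (384x512x3 uint8, blue, green, red), "fx", "fy", "cx", "cy" (pixels), "k1" (the pictures are not rectified: a ray, as slopes to the right and down, at radius r is drawn at 1 + k1 r^2 times it, then the intrinsics apply), "cam_to_world" (4x4, takes a point from camera to world coordinates); the wrist camera has in their place "T_tool_cam" (4x4, takes a point from camera to tool coordinates, whose origin is the TCP and whose axes are the flange's). Camera axes: x right, y up, looking along -z (the intrinsics and any distortion apply to the point x, -y, -z); pixel columns grow to the right and rows downward; lengths in m; the calibration is good to about 2 mm. A picture is of the moment at which its call begins: read the wrist's pose just before it. There is no depth.
- close_job(): hands the job in; it is judged then, once.
Trained networks look in the newest picture that a camera, given by its name, has taken for a name from the list of things; names that differ only in an ending like _2 or _b are one class to them, and where a whole thing is asked for, a point or a joint stands for the part that bears it (a point fixed in the world has none). Each returns a list of dicts, best first, with "confidence" (0 to 1); they miss things now and then, are a little off and sometimes report something else, mostly with a low value. They report only what shows in the picture. A call takes as long as a camera call.
- boxes_of(camera, target): "extent" ([left, top, right, bottom] in pixels, round what is visible of it).
- spot_point(camera, target): "centre" ([row, column] in pixels: a listed point, or the origin of a listed thing).
The state is a dict: "time_s": time; "joint_positions": joint angles; "qd": joint speeds; "tau": joint torques, N m; "tcp_pos": TCP position; "tcp_rot": TCP orientation; "force": force on the tool from outside, world axes, zero at the start; "ft_torque": the same for the moment, N m; "grip_width": finger opening in m; "gripper_force": force on a finger pad.
Only numpy, scipy, OpenCV 4.12 (cv2) and the standard library are available. Lean on these libraries where they do the work, as an engineer would, in place of code of your own. Each camera call takes 0.05 s, during which the arm holds its last target. There are 200 camera calls.

## Working session

There is one attempt and no reset: what is moved stays moved. The work goes in short steps, Python scripts to look and compute and a shell command to move; the robot and the scene stay as the last step left them, time stands still between calls to the robot, and variables do not carry over. Pictures are saved under pics/ and viewed, at most 10 in all, crops included, and the job is handed in when it is done.

```bash
mkdir -p pics; ls
cat > h.py <<'E'
import numpy as np, cv2
from scipy.spatial.transform import Rotation as R
from workcell import read_state, capture, close_job, boxes_of, spot_point
def T_cam(c, s=None):
    if "cam_to_world" in c: return np.array(c["cam_to_world"])
    T=np.eye(4); T[:3,:3]=R.from_rotvec(s["tcp_rot"]).as_matrix(); T[:3,3]=s["tcp_pos"]
    return T@np.array(c["T_tool_cam"])
def ray(c,T,u,v):
    xd,yd=(u-c["cx"])/c["fx"],(v-c["cy"])/c["fy"]
    p=cv2.undistortPoints(np.array([[[u,v]]],float),np.array([[c["fx"],0,c["cx"]],[0,c["fy"],c["cy"]],[0,0,1.]]),np.array([c["k1"],0,0,0,0.]))[0,0]
    d=T[:3,:3]@np.array([p[0],-p[1],-1]); return T[:3,3],d/np.linalg.norm(d)
def at_z(c,T,u,v,z):
    o,d=ray(c,T,u,v); return o+d*(z-o[2])/d[2]
def proj(c,T,P):
    q=np.linalg.inv(T)@np.append(P,1); x,y=q[0]/-q[2],-q[1]/-q[2]; k=1+c["k1"]*(x*x+y*y)
    return np.array([c["cx"]+c["fx"]*k*x,c["cy"]+c["fy"]*k*y])
def tri(rays):
    A=np.zeros((3,3));b=np.zeros(3)
    for o,d in rays:
        M=np.eye(3)-np.outer(d,d);A+=M;b+=M@o
    p=np.linalg.solve(A,b); return p,[float(np.linalg.norm(np.cross(p-o,d))) for o,d in rays]
E
cat > look.py <<'E'
from h import *
Z=dict(bar_center=.042,bar_tip=.042,rest=0,holder_eye=.085,holder=0,buffer=.085,microwave=0,spice_jar_2=0,mill_1=0,tub_1=0,match_box=0,pegs_1=0)
s=read_state(); print({k:np.round(v,3).tolist() for k,v in s.items()})
rr={}
for cam in("side","top"):
    c=capture(cam);T=T_cam(c);cv2.imwrite(f"pics/{cam}0.png",c["color"]);print(cam,T[:3,3].round(3),-T[:3,2].round(2))
    for n,z in Z.items():
        r=spot_point(cam,n)
        for q in r[:2]:
            v,u=q["centre"];print(n,round(q["confidence"],2),[round(u),round(v)],at_z(c,T,u,v,z).round(4))
        if r: v,u=r[0]["centre"];rr.setdefault(n,[]).append(ray(c,T,u,v))
for n,l in rr.items():
    if len(l)>1: p,e=tri(l);print("tri",n,p.round(4),np.round(e,4))
E
python3 look.py
```

```text
pics
{'time_s': 0.0, 'joint_positions': [1.043, 0.492, 1.559, 0.0, 1.092, -0.106], 'qd': [-0.001, 0.001, -0.0, -0.0, -0.002, -0.001], 'tau': [0.003, -61.264, -25.818, 0.069, 0.048, -0.0], 'tcp_pos': [0.256, 0.57, 0.222], 'tcp_rot': [-0.658, -3.072, 0.002], 'force': [0.598, -0.041, 0.593], 'ft_torque': [0.015, -0.01, 0.031], 'gripper_force': 0.0, 'grip_width': 0.095}
side [0.693 1.199 0.914] [-0.06 -0.82 -0.56]
bar_center 0.68 [304, 219] [0.4784 0.1133 0.042 ]
bar_center 0.52 [284, 161] [ 0.5034 -0.2041  0.042 ]
bar_tip 0.54 [306, 202] [0.4627 0.0297 0.042 ]
bar_tip 0.43 [290, 180] [ 0.4939 -0.0882  0.042 ]
rest 0.69 [282, 169] [ 0.5045 -0.22    0.    ]
holder_eye 0.78 [308, 222] [0.4803 0.1798 0.085 ]
holder 0.58 [303, 245] [ 0.488   0.1742 -0.    ]Traceback (most recent call last):
  File "look.py", line 8, in <module>
    r=spot_point(cam,n)
ValueError: it knows: bar, bar_center, bar_tip, holder, holder_eye, match_box, microwave, mill, pegs, rest, spice_jar, tub
```

```bash
sed -i 's/buffer=.085,//; s/spot_point(cam,n)/spot_point(cam,n.rstrip("_12"))/' look.py; python3 look.py | tail -n +2; python3 -c "
import cv2,numpy as np
a=cv2.imread('pics/side0.png')[110:310,170:430];b=cv2.imread('pics/top0.png');cv2.imwrite('pics/s1.png',cv2.resize(a,None,fx=3,fy=3));cv2.imwrite('pics/t1.png',b)"
```

```text
side [0.693 1.199 0.914] [-0.06 -0.82 -0.56]
bar_center 0.53 [283, 160] [ 0.505 -0.208  0.042]
bar_tip 0.69 [289, 180] [ 0.4996 -0.0884  0.042 ]
bar_tip 0.16 [283, 160] [ 0.5042 -0.2093  0.042 ]
rest 0.75 [282, 171] [ 0.5053 -0.203   0.    ]
rest 0.61 [287, 160] [ 0.4829 -0.2745  0.    ]
holder_eye 0.63 [308, 221] [0.4821 0.1759 0.085 ]
holder_eye 0.26 [279, 164] [ 0.5294 -0.1165  0.085 ]
holder 0.94 [304, 243] [0.4858 0.1667 0.    ]
microwave 0.38 [292, 178] [ 0.4777 -0.1636  0.    ]
microwave 0.34 [311, 203] [ 0.4371 -0.0206  0.    ]
spice_jar_2 0.44 [286, 162] [ 0.4877 -0.264   0.    ]
spice_jar_2 0.23 [306, 204] [ 0.4512 -0.0167  0.    ]
mill_1 0.67 [273, 136] [ 0.513  -0.4562  0.    ]
tub_1 0.64 [257, 145] [ 0.5806 -0.3895  0.    ]
match_box 0.46 [307, 204] [ 0.4484 -0.0145  0.    ]
pegs_1 0.47 [333, 307] [0.4461 0.4071 0.    ]
top [ 0.4   -0.021  1.235] [ 0.2  -0.02 -0.98]
bar_center 0.64 [306, 230] [ 0.5039 -0.2033  0.042 ]
rest 0.58 [305, 231] [ 0.5055 -0.2037  0.    ]
holder_eye 0.73 [187, 251] [0.4783 0.1752 0.085 ]
holder 0.8 [194, 250] [0.4862 0.1681 0.    ]
spice_jar_2 0.72 [143, 226] [0.583 0.33  0.   ]
mill_1 0.46 [376, 224] [ 0.5053 -0.4429  0.    ]
tub_1 0.84 [354, 195] [ 0.609  -0.3847  0.    ]
tub_1 0.6 [254, 260] [ 0.4315 -0.0251  0.    ]
match_box 0.77 [254, 255] [ 0.4478 -0.0273  0.    ]
pegs_1 0.5 [128, 267] [0.4561 0.3861 0.    ]
pegs_1 0.45 [305, 233] [ 0.5003 -0.203   0.    ]
tri bar_center [ 0.5046 -0.2031  0.0448] [0.001 0.001]
tri rest [ 5.054e-01 -2.037e-01 -4.000e-04] [0.0002 0.0002]
tri holder_eye [0.4801 0.175  0.0839] [0.0018 0.0018]
tri holder [0.4861 0.168  0.0011] [0. 0.]
tri spice_jar_2 [0.5475 0.2395 0.3123] [0.0108 0.0108]
tri mill_1 [ 0.5096 -0.4418  0.0067] [0.005 0.005]
tri tub_1 [ 0.5942 -0.3781  0.0109] [0.0131 0.0131]
tri match_box [ 0.447  -0.0271 -0.0092] [0.0012 0.0012]
tri pegs_1 [ 0.4495  0.3929 -0.0145] [0.0075 0.0075]
```

View pics/s1.png

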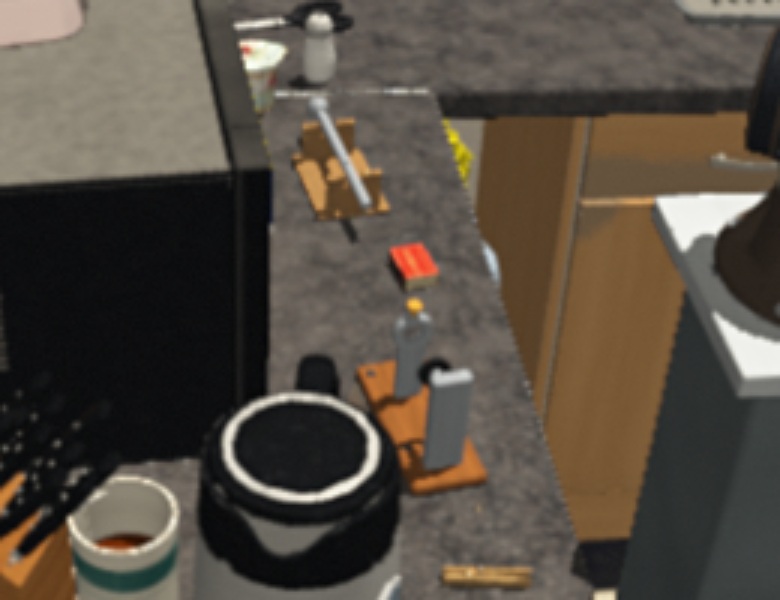

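View pics/t1.png

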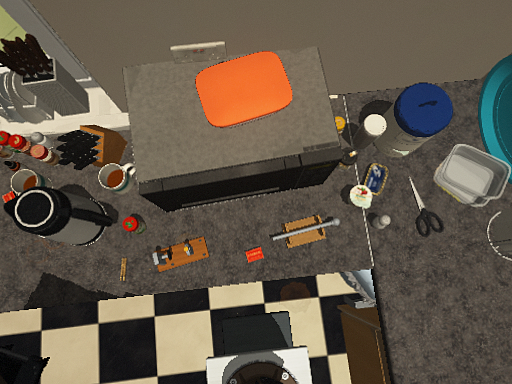

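The side view shows the bar on its rest with the plain end toward the camera, at about full-frame (292,178). The holder's eye is near (307,222) and its end post nearer the camera. In the top view the bar runs from the ball at (336,222) to the tip at (273,238). The holder's eye is at (187,250), its end post at (158,258), and the microwave front lies just above both.

Run:
```python
from h import *
c=capture("top");T=T_cam(c)
img=c["color"]
for n,u,v,z in[("tip",273,238,.042),("ball",336,222,.042),("mwL",167,210,0),("mwR",335,187,0),("base R top",205,237,.012),("base R bot",208,253,.012),("base L bot",155,271,.012),("base L top",152,252,.012)]:
    print(n,at_z(c,T,u,v,z).round(3))
# orange base segmentation
hsv=cv2.cvtColor(img,cv2.COLOR_BGR2HSV)
m=cv2.inRange(hsv[225:280,145:215],(5,120,60),(20,255,255));ys,xs=np.nonzero(m)
P=np.array([at_z(c,T,x+145,y+225,.012)[:2] for x,y in zip(xs,ys)])
r=cv2.minAreaRect(P.astype(np.float32)*1000);print(r,cv2.boxPoints(r).round(0).tolist())
cv2.imwrite("pics/t2.png",cv2.resize(img[180:290,120:350],None,fx=3.4,fy=3.4,interpolation=cv2.INTER_CUBIC))
```

```text
tip [ 0.492 -0.093  0.042]
ball [ 0.521 -0.302  0.042]
mwL [0.628 0.248 0.   ]
mwR [ 0.644 -0.327  0.   ]
base R top [0.522 0.127 0.012]
base R bot [0.47  0.122 0.012]
base L bot [0.432 0.296 0.012]
base L top [0.493 0.302 0.012]
((477.7509460449219, 208.88348388671875), (70.82688903808594, 169.43551635742188), 10.527971267700195) [[427.0, 286.0], [458.0, 119.0], [528.0, 132.0], [497.0, 299.0]]
```

View pics/t2.png

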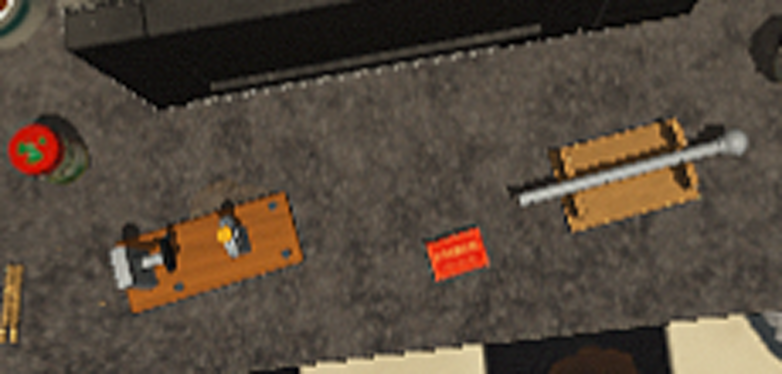

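The crop shows the bar from the ball at (735,142) to the tip at (520,198), and the holder base with its eye and yellow thumbscrew at (228,237). The end post is on the left, at (125,262). That gives the bar centre at about (.505,-.203) with a yaw of 8°, and the eye at about (.484,.175) with a yaw of 10.5°. The microwave front is at x≈0.63.

```bash
python3 -m crank '[[95,-37,-32,-2,0,0,0],[95,-37,-32,-2,0,0,0],[95,-37,-32,-2,0,0,0],[95,-37,-32,-2,0,0,0],[95,-37,-32,-2,0,0,0],[95,-37,-32,-2,0,0,0],[95,-37,-32,-2,0,0,0],[95,-37,-32,-2,0,0,0]]'
python3 - <<'E'
from h import *
s=read_state();c=capture("wrist");print(np.round(c["T_tool_cam"],3),c["fx"]);T=T_cam(c,s);print(T[:3,3],s["tcp_pos"])
cv2.imwrite("pics/w1.png",c["color"])
for n,z in[("holder_eye",.085),("holder",0),("bar_center",.042),("rest",0)]:
  for q in spot_point("wrist",n)[:1]:
    v,u=q["centre"];print(n,q["confidence"],u,v,at_z(c,T,u,v,z).round(4))
Rt=R.from_rotvec(s["tcp_rot"]).as_matrix()
print("shift tool mm",(Rt.T@(np.array([.505,-.203,.25])-s["tcp_pos"])*1000).round(1))
E
```

```text
time_s: 2.35
tcp_pos: [0.4216, 0.2137, 0.239]
tcp_rot: [0.657, 3.071, 0.001]
force: [1.5, 0.0, -0.3]
grip_width: 0.0951
gripper_force: 0.0
[[-0.     0.955  0.297  0.083]
 [ 1.     0.001 -0.001 -0.002]
 [-0.001  0.297 -0.955 -0.162]
 [ 0.     0.     0.     1.   ]] 340.2702757606158
[0.34501723 0.24602581 0.40130059] [0.42162517 0.21367492 0.23900367]
holder_eye 0.88 247.9 248.0 [0.4867 0.1738 0.085 ]
holder 0.7 242.5 217.1 [0.4827 0.1661 0.    ]
shift tool mm [-246.6 -346.1  -11.1]
```

View pics/w1.png

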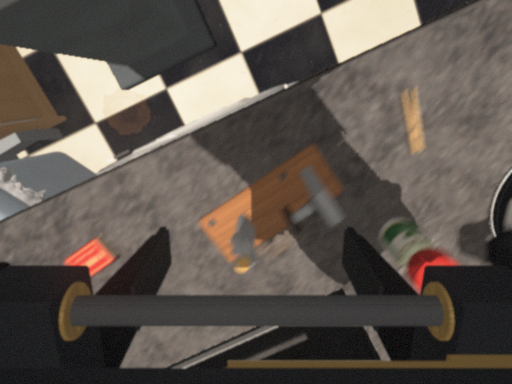

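The wrist view shows the holder base with corners at about (200,221), (317,146) and (343,190). The thumbscrew is at (241,265), the end post near (322,195) and the red-capped jar at right (430,265).

Run:
```python
from h import *
s=read_state();c=capture("wrist");T=T_cam(c,s);im=c["color"]
for n,u,v,z in[("backR",200,221,.012),("farR",317,146,.012),("farL",343,190,.012),("screw",241,265,.113)]: print(n,at_z(c,T,u,v,z).round(4))
hsv=cv2.cvtColor(im,cv2.COLOR_BGR2HSV)
m=cv2.inRange(hsv,(4,110,40),(18,255,255));m[:135]=0;m[275:]=0;m[:,:190]=0;m[:,350:]=0
ys,xs=np.nonzero(m);P=np.array([at_z(c,T,x,y,.012)[:2] for x,y in zip(xs,ys)],np.float32)*1000
r=cv2.minAreaRect(P);print(r,cv2.boxPoints(r).round(1).tolist())
# model overlay with current estimate
yaw=np.radians(10.5);yd=np.array([-np.sin(yaw),np.cos(yaw),0]);xd=np.array([np.cos(yaw),np.sin(yaw),0]);O=np.array([.4845,.1745,0])
f=lambda x,y,z:O+xd*x+yd*y+np.array([0,0,z])
big=cv2.resize(im,None,fx=3,fy=3,interpolation=cv2.INTER_CUBIC)
def poly(pts,col):
    q=np.array([(proj(c,T,p)+.5)*3-.5 for p in pts]).round().astype(int);cv2.polylines(big,[q],True,col,1)
poly([f(-.035,-.05,.012),f(.035,-.05,.012),f(.035,.12,.012),f(-.035,.12,.012)],(0,255,0))
poly([f(-.018,.088,.111),f(.018,.088,.111),f(.018,.102,.111),f(-.018,.102,.111)],(255,0,255))
a=np.linspace(0,6.28,40)
for y in(-.005,.005):poly([f(.019*np.cos(t),y,.085+.019*np.sin(t)) for t in a],(255,255,0))
cv2.imwrite("pics/w2.png",big[390:870,540:1080])
```

```text
backR [0.4609 0.1206 0.012 ]
farR [0.4335 0.2853 0.012 ]
farL [0.4956 0.2945 0.012 ]
screw [0.4868 0.1687 0.113 ]
((486.7846374511719, 209.5214080810547), (90.43657684326172, 168.37193298339844), 10.813666343688965) [[426.6000061035156, 283.70001220703125], [458.20001220703125, 118.30000305175781], [547.0, 135.3000030517578], [515.4000244140625, 300.70001220703125]]
```

View pics/w2.png

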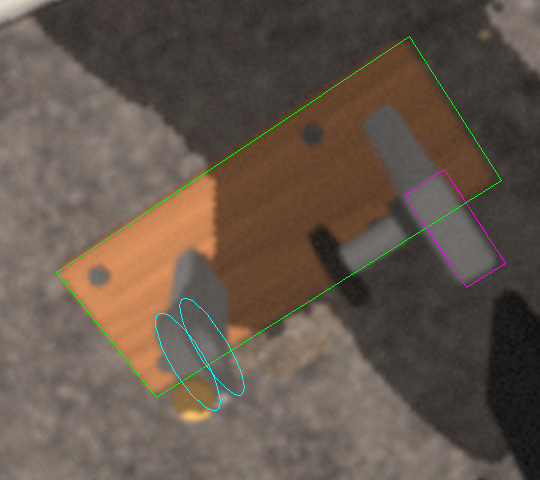

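```bash
python3 -m crank '[[95,-28,-40,0,0,0,0],[95,-28,-40,0,0,0,0],[95,-28,-40,0,0,0,0],[95,-28,-40,0,0,0,0],[95,-28,-40,0,0,0,0],[95,-28,-40,0,0,0,0],[95,-28,-40,0,0,0,0],[95,-20,-35,0,0,0,0]]'
python3 -m crank '[[95,0,0,0,0,0,8.3],[95,0,0,0,0,0,8.3],[95,0,0,0,0,0,8.3],[95,0,0,0,0,0,8.3],[95,0,0,0,0,0,8.3],[95,0,0,0,0,0,8.3],[95,0,0,0,0,0,8.1],[95,0,0,0,0,0,0]]'
```

```text
time_s: 3.45
tcp_pos: [0.4901, -0.1612, 0.2385]
tcp_rot: [0.655, 3.072, 0.0]
force: [0.8, 0.2, 0.9]
grip_width: 0.0954
gripper_force: 0.0
time_s: 4.25
tcp_pos: [0.4897, -0.1588, 0.2385]
tcp_rot: [-2.062, -2.37, -0.0]
force: [-0.3, 0.0, 0.7]
grip_width: 0.0951
gripper_force: 0.0
```

The overlay fits the base outline to within about 1 mm, and the ring and thumbscrew at (192,395) are consistent with it. The end post is about 1–2 mm off. Next I check the bar from close up.

```bash
cat > bar.py <<'E'
from h import *
import sys
s=read_state();c=capture("wrist");T=T_cam(c,s);im=c["color"]
r={}
for n in("bar_center","bar_tip","rest"):
  for q in spot_point("wrist",n)[:1]:
    v,u=q["centre"];print(n,round(q["confidence"],2),round(u),round(v),at_z(c,T,u,v,0 if n=="rest" else .042).round(4))
big=cv2.resize(im,None,fx=1.5,fy=1.5);O=np.array([.505,-.203,.042]);a=np.radians(7.9);d=np.array([-np.sin(a),np.cos(a),0]);x=np.array([d[1],-d[0],0])
q=[(proj(c,T,O+d*l+x*w)*1.5).round().astype(int) for l,w in((.11,.006),(-.09,.006),(-.09,-.006),(.11,-.006))]
cv2.polylines(big,[np.array(q)],True,(0,255,0),1)
cv2.circle(big,(proj(c,T,O)*1.5).round().astype(int),3,(0,0,255),1)
cv2.imwrite("pics/"+sys.argv[1],big)
E
python3 bar.py w3.png
```

```text
bar_center 0.81 265 203 [ 0.5051 -0.1992  0.042 ]
rest 0.96 268 192 [ 0.5099 -0.1981  0.    ]
```

View pics/w3.png

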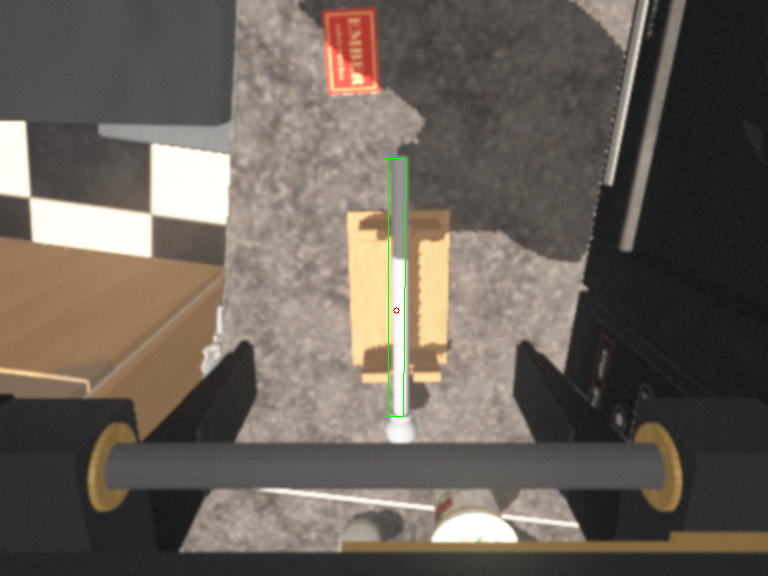

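The bar lies up the image from the ball at (400,432) to the tip at (400,158), about 2 mm to the microwave side of the estimate and yawed about 0.5° more. I'll go down on it.

```bash
python3 -m crank '[[95,-15,4,30,0,0,-0.5],[95,-15,4,40,0,0,0],[95,-15,3,40,0,0,0],[95,0,0,40,0,0,0],[95,0,0,30,0,0,0],[95,0,0,20,0,0,0],[95,0,0,7,0,0,0],[95,0,0,0,0,0,0]]' && python3 -m crank '[[40,0,0,0,0,0,0],[0,0,0,0,0,0,0],[0,0,0,0,0,0,0],[0,0,0,0,0,0,0],[0,0,0,0,0,0,0],[0,0,0,0,0,0,0],[0,0,0,0,0,0,0],[0,0,0,0,0,0,0]]' 40
```

```text
time_s: 5.25
tcp_pos: [0.5065, -0.203, 0.0311]
tcp_rot: [-2.05, -2.379, 0.0]
force: [-0.6, -0.3, 0.3]
grip_width: 0.0949
gripper_force: 0.0
time_s: 6.05
tcp_pos: [0.5066, -0.2032, 0.0316]
tcp_rot: [-2.052, -2.379, -0.0]
force: [0.1, -0.7, -0.0]
grip_width: 0.0362
gripper_force: 0.0
```

```bash
python3 -m crank '[[0,0,0,0,0,0,0],[0,0,0,0,0,0,0],[0,0,0,0,0,0,0],[0,0,0,0,0,0,0],[0,0,0,0,0,0,0],[0,0,0,0,0,0,0],[0,0,0,0,0,0,0],[0,0,0,0,0,0,0]]' 55; python3 -m crank '[[0,0,0,-2,0,0,0],[0,0,0,-10,0,0,0],[0,0,0,-15,0,0,0],[0,0,0,-15,0,0,0],[0,0,0,-12,0,0,0],[0,0,0,0,0,0,0],[0,0,0,0,0,0,0],[0,0,0,0,0,0,0]]'
cat > chk.py <<'E'
from h import *
import sys
# eye model and goal
yaw=np.radians(10.6);yd=np.array([-np.sin(yaw),np.cos(yaw),0]);xd=np.array([np.cos(yaw),np.sin(yaw),0]);E=np.array([.4845,.1745,.085])
s=read_state();Rt=R.from_rotvec(s["tcp_rot"]).as_matrix();G=np.array(s["tcp_pos"])-Rt[:,2]*.011
print("t",s["time_s"],"grasp",G.round(4),"yaw bar",np.degrees(np.arctan2(-Rt[0,0],Rt[1,0])).round(2),"w",s["grip_width"],s["force"])
l=G-E;print("in holder frame mm x,y,z",(1000*np.array([l@xd,l@yd,l[2]])).round(1),"tip y",round(1000*(l@yd)+110,1))
W=s
r={}
for cam in("side","top","wrist"):
  s=read_state();c=capture(cam);T=T_cam(c,s);cv2.imwrite(f"pics/{sys.argv[1]}_{cam}.png",c["color"])
  for n in("bar_center","bar_tip","holder_eye"):
    for q in spot_point(cam,n)[:1]:
      v,u=q["centre"];p=at_z(c,T,u,v,G[2] if n!="holder_eye" else .085);print(cam,n,round(q["confidence"],2),round(u),round(v),p.round(4));r.setdefault(n,[]).append(ray(c,T,u,v))
for n in r:
  if len(r[n])>1:print(n,*[np.round(k,4) for k in tri(r[n])])
E
python3 chk.py a
```

```text
time_s: 6.85
tcp_pos: [0.5066, -0.2032, 0.0316]
tcp_rot: [-2.052, -2.379, -0.0]
force: [-0.1, -0.4, -0.3]
grip_width: 0.0109
gripper_force: 55.0
time_s: 7.65
tcp_pos: [0.5063, -0.2031, 0.0851]
tcp_rot: [-2.052, -2.378, 0.0]
force: [-0.8, 0.1, -1.3]
grip_width: 0.011
gripper_force: 55.0
t 7.65 grasp [ 0.5063 -0.2031  0.0961] yaw bar 8.43 w 0.011023906780556323 [-0.79286048  0.11843263 -1.31592451]
in holder frame mm x,y,z [ -48.  -375.2   11.1] tip y -265.2
side bar_center 0.64 284 147 [ 0.5021 -0.2049  0.0961]
side bar_tip 0.49 291 163 [ 0.4926 -0.1023  0.0961]
side holder_eye 0.93 307 219 [0.4816 0.1664 0.085 ]
top bar_tip 0.58 273 236 [ 0.4951 -0.0905  0.0961]
top holder_eye 0.93 186 251 [0.4799 0.1788 0.085 ]
wrist bar_center 0.64 258 254 [ 0.5069 -0.2001  0.0961]
wrist bar_tip 0.88 255 10 [ 0.4897 -0.0933  0.0961]
bar_center [ 0.5048 -0.1968  0.1014] [0.0017 0.0017]
bar_tip [ 0.4928 -0.0924  0.1018] [0.0013 0.0029 0.0035]
holder_eye [0.4815 0.1769 0.093 ] [0.0022 0.0022]
```

```bash
python3 -c "
import cv2;a=cv2.imread('pics/a_wrist.png');cv2.imwrite('pics/a_w.png',a)"
```

```text
(no output)
```

View pics/a_w.png

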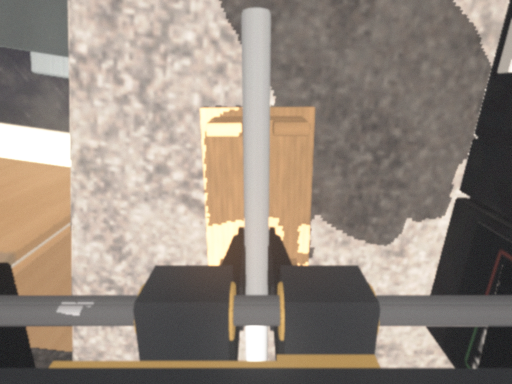

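The bar is held square and straight, with its tip at (256,12) in the wrist view. I'll carry it to about 25 mm in front of the eye.

```bash
python3 -m crank '[[0,20,3,0,0,0,0],[0,40,6,0,0,0,0],[0,45,7,0,0,0,0],[0,45,7,0,0,0,0],[0,45,7,3,0,0,0],[0,35,6,3,0,0,0],[0,12,3,4,0,0,-2.2],[0,0,0,0,0,0,0]]'
python3 chk.py b
python3 - <<'E'
import cv2,numpy as np
t=cv2.imread('pics/b_top.png')[225:285,145:245];s=cv2.imread('pics/b_side.png')[185:265,260:340]
w=cv2.imread('pics/b_wrist.png')
f=lambda a,k:cv2.resize(a,None,fx=k,fy=k,interpolation=cv2.INTER_CUBIC)
o=np.zeros((560,800,3),np.uint8);a=f(t,4.8);o[:288,:480]=a;b=f(s,4);o[:320,480:800]=b;w2=f(w[:200,150:350],1.3);o[290:290+260,:260]=w2;cv2.imwrite('pics/b.png',o)
E
```

```text
time_s: 9.05
tcp_pos: [0.5096, 0.043, 0.0753]
tcp_rot: [-2.001, -2.421, 0.0]
force: [-0.3, -0.6, -1.3]
grip_width: 0.011
gripper_force: 55.0
t 9.05 grasp [0.5096 0.043  0.0863] yaw bar 10.87 w 0.010950889748187776 [-0.28411376 -0.59274627 -1.26980057]
in holder frame mm x,y,z [   0.5 -133.9    1.3] tip y -23.9
side bar_center 0.57 294 192 [0.5015 0.0422 0.0863]
side bar_tip 0.69 302 216 [0.4946 0.1542 0.0863]
side holder_eye 0.92 308 222 [0.4818 0.1772 0.085 ]
top bar_tip 0.43 255 255 [ 0.443  -0.0291  0.0863]
top holder_eye 0.94 191 250 [0.4819 0.1639 0.085 ]
wrist bar_center 0.6 258 254 [0.5099 0.0443 0.0863]
wrist bar_tip 0.71 256 8 [0.4892 0.1511 0.0863]
bar_center [0.506  0.0495 0.0932] [0.0035 0.0035]
bar_tip [0.4711 0.0689 0.0435] [0.0216 0.1018 0.0905]
holder_eye [0.481  0.1657 0.076 ] [0.0016 0.0016]
```

View pics/b.png

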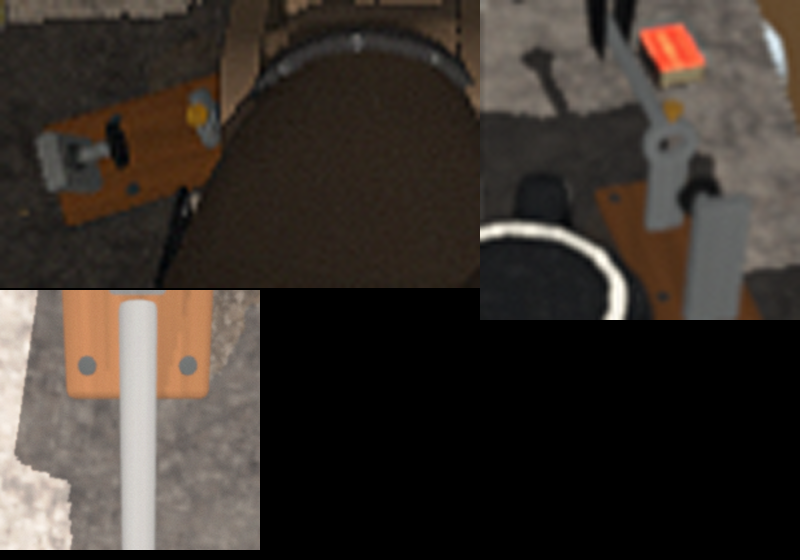

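The composite shows the wrist view of the bar centred between the two base bolts, at (87,365) and (188,365) in the display, with the tip just short of the ring. In the side view the ring bore is at (668,142), with the bar coming in from behind and above left. I'll measure the lateral and yaw errors from the wrist image.

```bash
cat > fine.py <<'E'
from h import *
s=read_state();c=capture("wrist");T=T_cam(c,s);g=cv2.cvtColor(c["color"],cv2.COLOR_BGR2GRAY).astype(float)
Rt=R.from_rotvec(s["tcp_rot"]).as_matrix();tcp=np.array(s["tcp_pos"])
tool=lambda P:(Rt.T@(P-tcp)*1000).round(2)
# dark bolts: centroid near guesses
B=[]
for u0,v0 in((217,58),(295,58)):
    w=g[v0-9:v0+10,u0-9:u0+10];m=(w<np.percentile(w,20)+8).astype(np.uint8);n,l,st,ce=cv2.connectedComponentsWithStats(m);k=1+np.argmax(st[1:,4]);u,v=u0-9+ce[k][0],v0-9+ce[k][1]
    P=at_z(c,T,u,v,.012);B.append(P);print("bolt",round(u,1),round(v,1),st[k][4],P.round(4),tool(P))
d=B[1]-B[0];print("bolt mid tool",tool((B[0]+B[1])/2),"holder yaw from bolts",np.degrees(np.arctan2(d[1],d[0])).round(2),"spacing",np.linalg.norm(d))
# bar edges per row
for v in(15,40,90,140,190):
    row=cv2.GaussianBlur(g[v-2:v+3].mean(0)[None],(1,1),0)[0];gr=np.gradient(row)
    a=235+np.argmax(gr[235:252]);b=258+np.argmin(gr[258:278]);z=tcp[2]+.0104
    print("bar row",v,a,b,tool(at_z(c,T,(a+b)/2,v,z)))
E
python3 fine.py
```

```text
bolt 216.7 59.0 144 [0.4676 0.1339 0.012 ] [ 98.43 -24.36  63.68]
bolt 294.2 59.1 144 [0.5149 0.1427 0.012 ] [98.4  23.66 63.69]
bolt mid tool [98.41 -0.35 63.69] holder yaw from bolts 10.56 spacing 0.048021697727586396
bar row 15 241 270 [109.6   -0.26 -10.4 ]
bar row 40 241 270 [100.35  -0.27 -10.4 ]
bar row 90 242 270 [ 8.069e+01 -7.000e-02 -1.040e+01]
bar row 140 243 269 [ 59.31  -0.08 -10.4 ]
bar row 190 243 268 [ 35.99  -0.33 -10.4 ]
```

Lateral offset is about 0.1 mm and yaw matches the holder to about 0.1°. I'll insert slowly through the eye, lowering 0.7 mm.

```bash
python3 -m crank '[[0,3,0,0.7,0,0,0],[0,5,0,0,0,0,0],[0,5,0,0,0,0,0],[0,5,0,0,0,0,0],[0,5,0,0,0,0,0],[0,6,0,0,0,0,0],[0,6,0,0,0,0,0],[0,5,0,0,0,0,0]]'
python3 chk.py c
python3 - <<'E'
import cv2,numpy as np
s=cv2.imread('pics/c_side.png')[195:255,270:340];w=cv2.imread('pics/c_wrist.png')
f=lambda a,k:cv2.resize(a,None,fx=k,fy=k,interpolation=cv2.INTER_CUBIC)
o=np.zeros((400,800,3),np.uint8);o[:360,:420]=f(s,6);o[:300,430:730]=f(w[:150,180:330],2);cv2.imwrite('pics/c.png',o)
E
```

```text
time_s: 10.5
tcp_pos: [0.5022, 0.0817, 0.0749]
tcp_rot: [-2.006, -2.418, -0.0]
force: [0.1, 0.6, -0.6]
grip_width: 0.0107
gripper_force: 55.0
t 10.5 grasp [0.5022 0.0817 0.0859] yaw bar 10.64 w 0.010744140266267483 [ 0.13593975  0.59580383 -0.57808406]
in holder frame mm x,y,z [  0.3 -94.4   0.9] tip y 15.6
side bar_center 0.65 297 199 [0.4981 0.0748 0.0859]
side holder_eye 0.74 306 221 [0.4851 0.1757 0.085 ]
wrist bar_center 0.87 255 257 [0.5013 0.0823 0.0859]
wrist bar_tip 0.7 257 12 [0.4822 0.1897 0.0859]
wrist holder_eye 0.77 256 57 [0.4848 0.173  0.085 ]
bar_center [0.5004 0.0871 0.095 ] [0.0001 0.0001]
holder_eye [0.4847 0.1732 0.083 ] [0.0001 0.0001]
```

View pics/c.png

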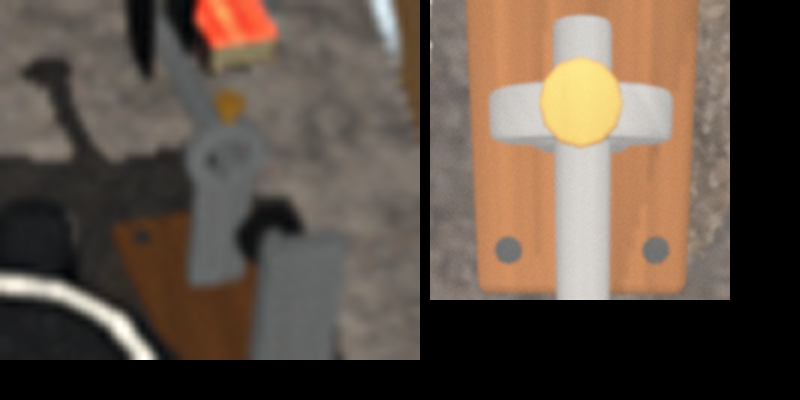

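The wrist view shows the tip past the ring, at display (583,20), with the bar centred under the thumbscrew at (580,100). I'll go on toward the buffer.

```bash
python3 -m crank '[[0,5,0,0,0,0,0],[0,5,0,0,0,0,0],[0,5,0,0,0,0,0],[0,5,0,0,0,0,0],[0,5,0,0,0,0,0],[0,5,0,0,0,0,0],[0,3,0,0,0,0,0],[0,0,0,0,0,0,0]]'; python3 -m crank '[[0,2,0,0,0,0,0],[0,2,0,0,0,0,0],[0,2,0,0,0,0,0],[0,2,0,0,0,0,0],[0,2,0,0,0,0,0],[0,0,0,0,0,0,0],[0,0,0,0,0,0,0],[0,0,0,0,0,0,0]]'
```

```text
time_s: 11.9
tcp_pos: [0.4961, 0.114, 0.0749]
tcp_rot: [2.005, 2.418, 0.0]
force: [-0.1, -0.2, -0.1]
grip_width: 0.0108
gripper_force: 55.0
time_s: 12.7
tcp_pos: [0.4944, 0.1232, 0.0749]
tcp_rot: [2.006, 2.418, -0.0]
force: [0.5, -5.5, -0.4]
grip_width: 0.0107
gripper_force: 55.0
```

```bash
python3 -m crank '[[0,1,0,0,0,0,0],[0,1,0,0,0,0,0],[0,1,0,0,0,0,0],[0,1,0,0,0,0,0],[0,0,0,0,0,0,0],[0,0,0,0,0,0,0],[0,0,0,0,0,0,0],[0,0,0,0,0,0,0]]'; python3 -m crank '[[0,0,0,0,0,0,0],[0,0,0,0,0,0,0],[0,0,0,0,0,0,0],[0,0,0,0,0,0,0],[0,0,0,0,0,0,0],[0,0,0,0,0,0,0],[0,0,0,0,0,0,0],[0,0,0,0,0,0,0]]'; python3 chk.py d
```

```text
time_s: 13.5
tcp_pos: [0.4938, 0.1268, 0.075]
tcp_rot: [2.005, 2.417, -0.0]
force: [1.6, -7.8, 0.7]
grip_width: 0.0111
gripper_force: 55.0
time_s: 14.3
tcp_pos: [0.4938, 0.1268, 0.075]
tcp_rot: [2.005, 2.417, -0.001]
force: [0.9, -8.1, -0.3]
grip_width: 0.011
gripper_force: 55.0
t 14.3 grasp [0.4938 0.1268 0.086 ] yaw bar 10.64 w 0.0109813821470149 [ 0.93410442 -8.08215108 -0.2684188 ]
in holder frame mm x,y,z [  0.4 -48.6   1. ] tip y 61.4
side bar_center 0.53 303 208 [0.4862 0.1183 0.086 ]
side bar_tip 0.47 315 236 [0.4721 0.2364 0.086 ]
side holder_eye 0.73 308 221 [0.4799 0.1752 0.085 ]
top bar_center 0.51 128 271 [0.4397 0.3579 0.086 ]
top holder_eye 0.62 352 197 [ 0.5896 -0.3528  0.085 ]
wrist bar_center 0.58 254 255 [0.4924 0.1294 0.086 ]
wrist bar_tip 0.96 255 10 [0.4729 0.236  0.086 ]
wrist holder_eye 0.91 258 167 [0.4861 0.1731 0.085 ]
bar_center [0.4759 0.2718 0.2484] [0.0561 0.0523 0.0521]
bar_tip [0.4725 0.2361 0.0857] [0.0004 0.0004]
holder_eye [ 0.5088 -0.0921 -0.0494] [0.0986 0.3011 0.2294]
```

```bash
python3 -m crank '[[0,0.5,0,0,0,0,0],[0,0.5,0,0,0,0,0],[0,0,0,0,0,0,0],[0,0,0,0,0,0,0],[0,0,0,0,0,0,0],[0,0,0,0,0,0,0],[0,0,0,0,0,0,0],[0,0,0,0,0,0,0]]'
python3 - <<'E'
from h import *
F=[]
for i in range(8):
    F.append(read_state()["force"]);c=capture("wrist")
print(np.mean(F,0).round(2),np.std(F,0).round(2));cv2.imwrite("pics/e.png",c["color"])
E
```

```text
time_s: 15.7
tcp_pos: [0.4936, 0.1277, 0.075]
tcp_rot: [2.005, 2.417, -0.001]
force: [0.6, -9.0, 1.0]
grip_width: 0.0109
gripper_force: 55.0
[ 1.49 -9.48 -0.12] [0.75 0.44 0.66]
```

View pics/e.png

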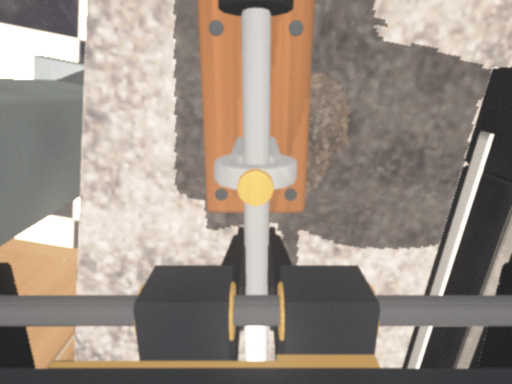

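The wrist view shows the bar through the eye at (256,180), centred between the base edges. Its tip is on the black buffer at (257,8), with a steady push of about 9.3 N. I'm handing it in.

```bash
python3 -c "
from workcell import close_job;print(close_job())"
```

```text
the job is handed in; nothing more can be done
None
```

The bar is through the eye, centred on it and still gripped, pressing the buffer steadily with about 9–9.5 N (roughly half its travel); I handed the job in at about 16 s, and the arm touched nothing else on the way.

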